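Hold the dry-box lid open at the marked angle

ROBOT

A 6-joint arm with a two-finger parallel gripper is mounted at the origin on the work surface. World frame = base frame: x ahead of the robot, y to its left, z up, the work surface at z = 0. Lengths are in m, angles in degrees, forces in N, time in s.
With the tool pointing down it reaches from about 0.4 to 0.825 m from the base axis. Payload 7 kg.
Tool frame: the origin (TCP) lies on the centre line of the jaws, within the pads' length; the fingertips stand r.tip_reach ahead of it and the grasp point (between the pads) is the TCP (r.tip_reach is the distance from the TCP to the fingertips, in m); z points along the fingers, y is the line along which they close (so a half turn about z gives the same grasp; the last joint's range is limited). The gripper opens to 88 mm and grips with 3 to 60 N. Pads are 19 mm wide; open, the fingers measure 130 mm over their backs; the gripper's body (78 mm by 193 mm) begins 47 mm behind the grasp point.
Start: joints at [-60.098, 20.546, 0.682, 0, -70.136, -16.507], TCP at [0.156, -0.657, 0.246] pointing down, gripper open.
Joint ranges: [-176.03, 176.03], [-82.01, 121.73], [-58.28, 71.71], [-173.87, 95.51], [-174.79, -0.11], [-173.66, 173.66]. Speed limits (degrees/s): [136.94, 136.94, 172.46, 180, 180, 180].

INTERFACE

Orientations are given as [roll, pitch, yaw] about the fixed x, y, z axes, in that order (R = Rz(yaw) Ry(pitch) Rx(roll)).
In Python, from plant import sensors, cams, r gives the robot as it stands.
- The arm moves only by the tool drive_tool, never from a script. Its argument "rows" is a list of rows, each an object of numbers: "fingers": the gripper's target within -1 to 1 (fully open at 1, half-way at 0, shut at -1); "x", "y", "z": the shift along the tool's x, y, z in m; "spin": the turn about the tool's z in rad. A call has 1 to 10 rows; each row is the pose to reach, as a shift and turn from the pose commanded when the call began, along the tool's axes at that moment; what a row does not reach only later rows make up. A row lasts 1/8 s, in which the tool goes at most 62.5 mm and 10.7 degrees, less where a joint would pass 70% of its speed; a pose out of reach is approached as far as the arm can. A call with a gripper value outside its range is refused whole. The fingers move at their own pace and stop on an object; "newtons" is the grip in N (left out, the last holds). Time passes only in rows, so rows that repeat a pose let the fingers close. It gives the time, the measured TCP pose, the force, the opening and the grip force at its end, in the units of the state.
- sensors.get_state(): the state, without advancing time (a new reading comes with each control period).
- cams.capture(name): name is "scene" or "side" or "wrist"; returns a dict with "pixels" (384x512x3 uint8, red, green, blue), "intrinsics" (3x3 intrinsics, pixels), "eye" and "orientation" of the camera in the world; the wrist camera has in their place "T_tool_cam" (4x4, takes a point from camera to tool coordinates, whose origin is the TCP and whose axes are the flange's). Camera axes: x right, y up, looking along -z (the intrinsics and any distortion apply to the point x, -y, -z); pixel columns grow to the right and rows downward; lengths in m; the calibration is good to about 2 mm. The wrist camera is an equidistant fisheye: a pixel r from the principal point sees the ray r / f radians off the axis. A picture is of the moment at which its call begins: read the wrist's pose just before it. There is no depth.
- r.close_job(): hands the job in; it is judged then, once.
The state is a dict: "time_s": time; "joints": joint angles; "qd": joint speeds; "joint_torque": joint torques, N m; "tcp_pos": TCP position; "eef_rot": TCP orientation; "contact_force": force on the tool from outside, world axes, zero at the start; "moment": the same for the moment, N m; "gripper_width": finger opening in m; "gripper_force": force on a finger pad.
Only numpy, scipy, OpenCV 4.12 (cv2) and the standard library are available. Lean on these libraries where they do the work, as an engineer would, in place of code of your own. Each camera call takes 0.05 s, during which the arm holds its last target. There are 200 camera calls.

TASK

One bay of the twin filament dry box holds the red spool: take the lid over that bay by its grip bar, swing it up until it lines up with the orange pointer between the lids, and keep holding it there by the bar, still, so the spool can be inspected. Your program finishes while the gripper is still holding the lid at that angle. Leave the other lid shut, do not shift the pointer, and leave the spools and the things lying around alone.

Things in the scene. Friction and masses are not known exactly. Their poses are not given: they have to be found in the camera images.
- dryer: twin-bay filament dry box, fixed to the bench: grey base, white walls, 190 mm deep (x), 384 mm wide (y), 94 mm high; origin at the centre of its underside, x towards the lid hinges at the rear, y to its left bay. Bay centres lie 97 mm either side of the middle; each has a clear lid with white frame, 168 x 184 mm, 0.23 to 0.46 kg, hinged at the rear. Grip bars face the robot
- spool_red: spool of RED filament lying flat in one of the two bays, under the clear lid, white spokes and rim on top; 150 mm diameter, 49 mm tall; origin at the centre of its underside. Which bay it is in changes from start to start
- spool_blue: spool of BLUE filament, same size, lying in the other bay; origin at the centre of its underside
- pointer (a joint): angle of the orange pointer, rad, about the same hinge axis and counted the same way as the lids: 0 = level, pointing to the front; it marks the angle wanted. Stiff, stays where it has been set
- pointer_tip (a point): tip of the orange pointer: an orange arm 145 mm long, with a thicker 14 mm block at its end, in the narrow slot between the two lids in front of a black upright arc-shaped scale; it pivots on the lids' hinge axis. x from the tip to the hinge
- lid_left (a joint): hinge of the left lid (+y side of the dry box), rad: 0 = shut and level, grows as the front edge rises, 1.5 at most. It swings freely and falls shut by its own weight from any angle when let go; nothing locks it
- left_bar (a point): middle of the left lid's grip bar, on the bar's axis, 98 mm above the table when shut. The bar is carried on two aluminium arms (8 mm wide, centred 60 mm either side of the middle) ahead of the lid's front edge; 33 mm of clear space, open below, lies between bar and lid edge for a finger. Axes turn with the lid: x from bar to hinge, y along the bar
- left_hinge (a point): point on the hinge axis of the left lid at mid-width, 226 mm behind the bar, 98 mm above the table. y runs along the hinge axis
- left_grip: the left grip bar itself: a dark round rubber bar, 16 mm diameter, 110 mm long, parallel to the hinge. It is a sleeve that turns freely on its arms, so a gripper holding it can keep pointing down while the lid swings. Origin at its middle, same place as point left_bar; y along the bar
- lid_right (a joint): hinge of the right lid (-y side of the dry box), rad: 0 = shut and level, grows as the front edge rises, 1.5 at most. It swings freely and falls shut by its own weight from any angle when let go; nothing locks it
- right_bar (a point): middle of the right lid's grip bar, on the bar's axis, 98 mm above the table when shut. The bar is carried on two aluminium arms (8 mm wide, centred 60 mm either side of the middle) ahead of the lid's front edge; 33 mm of clear space, open below, lies between bar and lid edge for a finger. Axes turn with the lid: x from bar to hinge, y along the bar
- right_hinge (a point): point on the hinge axis of the right lid at mid-width, 226 mm behind the bar, 98 mm above the table. y runs along the hinge axis
- right_grip: the right grip bar itself: a dark round rubber bar, 16 mm diameter, 110 mm long, parallel to the hinge. It is a sleeve that turns freely on its arms, so a gripper holding it can keep pointing down while the lid swings. Origin at its middle, same place as point right_bar; y along the bar
- glue: glue bottle, white with an orange cap, 30 mm diameter, 100 mm tall, standing beside the dry box; origin at its foot. Leave alone
- bin: small empty green parts tray, 110 x 80 mm, 45 mm high, beside the dry box; origin under its centre. Leave alone
- scraper: bed scraper, 200 mm long, wooden handle, lying on the bench beside the dry box; origin at its middle. Leave alone

How it is judged:
By the outcome, as a careful person would: the job done as asked, in the order asked, and still so for the second after the job is handed in, while the arm keeps its last pose, push and grip.
It also fails if it takes over 35 s, if anything falls off the work surface, if the arm or the gripper's body presses on something with over 40 N, if the wrist force passes 120 N, or if a joint passes its speed limit or range.

## Working session

There is one attempt and no reset: what is moved stays moved. The work goes in short steps, Python scripts to look and compute and a tool call to move; the robot and the scene stay as the last step left them, time stands still between calls to the robot, and variables do not carry over. Pictures are saved under pics/ and viewed, at most 10 in all, crops included, and the job is handed in when it is done.

Besides the shell and the picture viewer there is one more tool, called as name(argument=value, ...) on one line, values as JSON. drive_tool: Moves the arm, as the interface text tells. Its arguments: {"type":"object","properties":{"rows":{"type":"array"},"newtons":{"type":"number"}},"required":["rows"]}

```bash
mkdir -p pics; python3 - <<'E'
from plant import sensors,cams,r
import cv2,numpy as np
s=sensors.get_state();print(s['time_s'],s['tcp_pos'],s['eef_rot'],s['gripper_width'],s['contact_force'],r.tip_reach)
for n in ['scene','side','wrist']:
    c=cams.capture(n);cv2.imwrite(f'pics/{n}0.png',c['pixels'][...,::-1])
    print(n,c['intrinsics'],{k:v for k,v in c.items() if k not in('pixels','intrinsics')})
a=cv2.imread('pics/scene0.png');b=cv2.imread('pics/side0.png')
E
```

```text
0.0 [ 0.15624516 -0.65619982  0.24460224] [ 1.79903829e+02 -8.82940551e-03 -1.66610606e+02] 0.0876952112385275 [ 0.50482278 -0.20470582 -0.00670788] 0.019
scene [[360.00116844   0.         259.65498888]
 [  0.         360.00116844 195.27561244]
 [  0.           0.           1.        ]] {'eye': array([1.01104682, 0.54833561, 0.89453553]), 'orientation': array([ 38.61897908,  -0.419345  , 140.59461745])}
side [[373.27813129   0.         250.3694488 ]
 [  0.         373.27813129 191.70845   ]
 [  0.           0.           1.        ]] {'eye': array([ 0.43005566, -0.53842095,  0.79789053]), 'orientation': array([ 42.24020762,  -0.07639266, -15.33289729])}
wrist [[297.31863964   0.         259.70889797]
 [  0.         297.31863964 192.92649259]
 [  0.           0.           1.        ]] {'T_tool_cam': array([[ 3.17812249e-04,  9.63832176e-01,  2.66509728e-01,
         7.16018046e-02],
       [ 9.99999936e-01, -3.49561597e-04,  7.16915126e-05,
         5.04022860e-04],
       [ 1.62260153e-04,  2.66509688e-01, -9.63832226e-01,
        -1.39424109e-01],
       [ 0.00000000e+00,  0.00000000e+00,  0.00000000e+00,
         1.00000000e+00]])}
```

View pics/scene0.png

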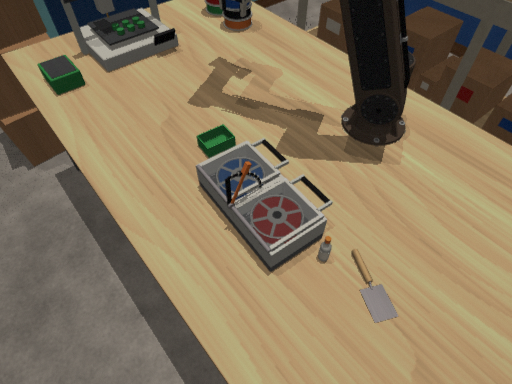

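View pics/side0.png

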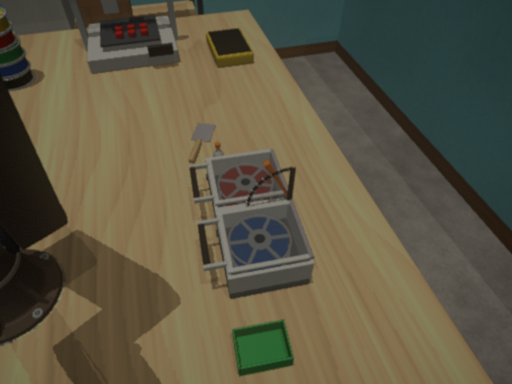

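The scene and side views both show red in the left (+y) bay. The red spool is at (277,216) in scene and (245,182) in side. The pointer tip is at about (247,166) in scene and (267,163) in side. I'll enlarge both for pixel picks.

```bash
python3 - <<'E'
import cv2,numpy as np
a=cv2.imread('pics/scene0.png')[130:270,190:340];b=cv2.imread('pics/side0.png')[140:300,180:320]
A=cv2.resize(a,None,fx=4,fy=4,interpolation=cv2.INTER_CUBIC);B=cv2.resize(b,None,fx=3.7,fy=3.7,interpolation=cv2.INTER_CUBIC)
cv2.imwrite('pics/ca.png',A);cv2.imwrite('pics/cb.png',B)
E
```

```text
(no output)
```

View pics/ca.png

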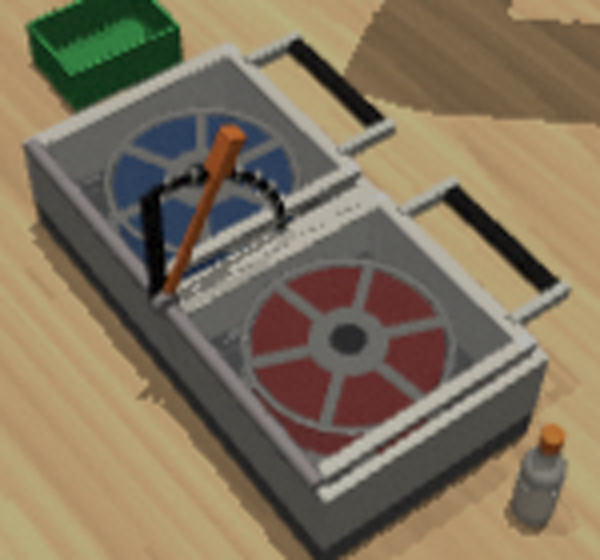

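View pics/cb.png

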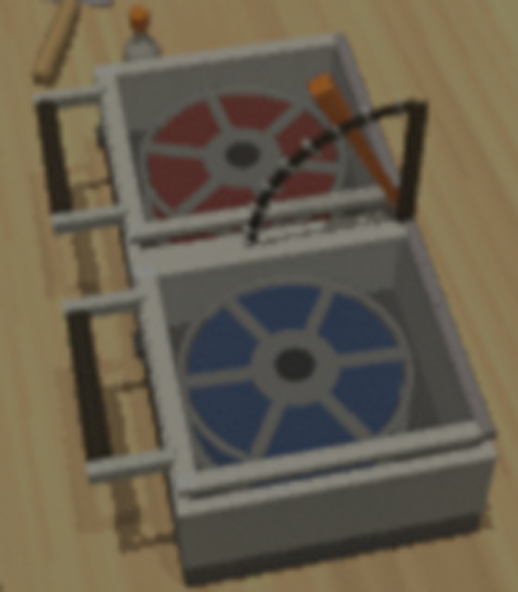

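The crops show the left bar at about (452,193)–(560,285) in the scene crop and (46,104)–(62,218) in the side crop. The pointer runs from its tip (232,131) / (321,80) to its pivot (167,292) / (400,205). Next I triangulate these.

```bash
cat > h.py <<'E'
import numpy as np,cv2
from scipy.spatial.transform import Rotation as Ro
K={'scene':(360.0,259.655,195.276),'side':(373.278,250.369,191.708)}
E={'scene':([1.01104682,.54833561,.89453553],[38.61897908,-.419345,140.59461745]),'side':([.43005566,-.53842095,.79789053],[42.24020762,-.07639266,-15.33289729])}
def ray(n,u,v):
    f,cx,cy=K[n];d=Ro.from_euler('xyz',E[n][1],degrees=True).apply([(u-cx)/f,-(v-cy)/f,-1]);return np.array(E[n][0]),d/np.linalg.norm(d)
def tri(rs):
    A=sum(np.eye(3)-np.outer(d,d) for o,d in rs);b=sum((np.eye(3)-np.outer(d,d))@o for o,d in rs)
    p=np.linalg.solve(A,b);return p,[round(1000*np.linalg.norm(np.cross(p-o,d)),1) for o,d in rs]
def orange(img):
    h=cv2.cvtColor(img,cv2.COLOR_BGR2HSV);m=cv2.inRange(h,(4,150,70),(16,255,255))
    n,l,st,_=cv2.connectedComponentsWithStats(m,connectivity=8);return l,st
E
python3 - <<'E'
from h import *
S=lambda x,y:ray('scene',x/4-.375+190,y/4-.375+130)
D=lambda x,y:ray('side',x/3.7-.36+180,y/3.7-.36+140)
P={}
for n,s,d in [('L_in',(452,193),(62,214)),('L_out',(560,283),(46,102)),('R_out',(297,45),(97,460)),('R_in',(383,121),(79,308)),('tip',(232,131),(321,78)),('piv',(167,292),(402,205))]:
    P[n],e=tri([S(*s),D(*d)]);print(n,P[n].round(4),e)
L=(P['L_in']+P['L_out'])/2;R=(P['R_in']+P['R_out'])/2
v=L-R;print('L',L,'R',R,'yaw',np.degrees(np.arctan2(-v[0],v[1])),np.linalg.norm(v))
yaw=np.arctan2(-v[0],v[1]);xd=np.array([np.cos(yaw),np.sin(yaw),0]);H=(L+R)/2+.226*xd;print('hinge mid',H)
yd=np.array([-np.sin(yaw),np.cos(yaw),0])
# fits
for n,(x0,y0,x1,y1) in [('scene',(220,155,260,215)),('side',(255,155,295,200))]:
    im=cv2.imread(f'pics/{n}0.png');c=im[y0:y1,x0:x1];l,st=orange(c);i=1+np.argmax(st[1:,4]);y,x=np.where(l==i)
    vx,vy,cx,cy=cv2.fitLine(np.float32(np.c_[x+x0,y+y0]),cv2.DIST_L2,0,.01,.01).ravel()
    print(n,len(x),(x.min()+x0,y.min()+y0,x.max()+x0,y.max()+y0))
    # intersect rays along fitted line with the pointer plane (through H, normal yd)
    q=[]
    for t in(-12,12):
        o,d=ray(n,cx+t*vx,cy+t*vy);q.append(o+d*((H-o)@yd)/(d@yd))
    w=q[0]-q[1];w*=np.sign(w[2]);print('angle',np.degrees(np.arctan2(w[2],-w@xd)),[(((k-H)@xd).round(4),(k-H)[2].round(4)) for k in q])
w=P['tip']-H;print('tip rel',w@xd,w@yd,w[2],np.degrees(np.arctan2(w[2],-w@xd)))
E
```

```text
L_in [0.4636 0.0901 0.0991] [np.float64(0.3), np.float64(0.3)]
L_out [0.4683 0.1994 0.1024] [np.float64(3.2), np.float64(3.2)]
R_out [ 0.4507 -0.1037  0.0989] [np.float64(0.3), np.float64(0.3)]
R_in [0.4588 0.006  0.1037] [np.float64(1.9), np.float64(1.9)]
tip [0.6261 0.039  0.23  ] [np.float64(0.1), np.float64(0.1)]
piv [0.6843 0.0342 0.104 ] [np.float64(1.6), np.float64(1.6)]
L [0.46596177 0.14475576 0.10078048] R [ 0.45473069 -0.04880271  0.1013402 ] yaw -3.320821033692954 0.1938848410732073
hinge mid [0.68596674 0.03488507 0.10106034]
scene 161 (np.int64(231), np.int64(162), np.int64(250), np.int64(202))
angle 65.61393264418803 [(np.float64(-0.0247), np.float64(0.0467)), (np.float64(-0.0557), np.float64(0.1149))]
side 75 (np.int64(264), np.int64(160), np.int64(274), np.int64(172))
angle 64.65694465937037 [(np.float64(-0.0703), np.float64(0.1449)), (np.float64(-0.0373), np.float64(0.0753))]
tip rel -0.06005309686664696 0.0006612208319081354 0.12897255087051746 65.03204360917032
```

Red is in the left bay. The bar sits at about (0.466, 0.145, 0.10), the box yaw is −3.3° and the pointer is at about 65°. I'll move in around the base with the fingers part closed.

drive_tool(rows=[{"fingers": -0.36,"x": -0.05,"y": 0.035,"z": 0,"spin": -0.16},{"fingers": -0.36,"x": -0.1,"y": 0.07,"z": 0,"spin": -0.32},{"fingers": -0.36,"x": -0.15,"y": 0.105,"z": 0,"spin": -0.48},{"fingers": -0.36,"x": -0.2,"y": 0.14,"z": 0,"spin": -0.64},{"fingers": -0.36,"x": -0.25,"y": 0.175,"z": 0,"spin": -0.8},{"fingers": -0.36,"x": -0.3,"y": 0.21,"z": 0,"spin": -0.96},{"fingers": -0.36,"x": -0.33,"y": 0.25,"z": 0,"spin": -1.12},{"fingers": -0.36,"x": -0.35,"y": 0.3,"z": 0,"spin": -1.28},{"fingers": -0.36,"x": -0.37,"y": 0.35,"z": 0,"spin": -1.28},{"fingers": -0.36,"x": -0.39,"y": 0.4,"z": 0,"spin": -1.28}])

```text
time_s: 1.4
tcp_pos: [0.443, -0.1754, 0.2455]
eef_rot: [-180.0, 0.0, -93.3]
contact_force: [0.4, 0.0, 0.3]
gripper_width: 0.0279
gripper_force: 0.0
```

drive_tool(rows=[{"fingers": -0.36,"x": -0.05,"y": -0.001,"z": 0,"spin": 0},{"fingers": -0.36,"x": -0.1,"y": -0.002,"z": 0,"spin": 0},{"fingers": -0.36,"x": -0.15,"y": -0.003,"z": 0,"spin": 0},{"fingers": -0.36,"x": -0.2,"y": -0.004,"z": 0,"spin": 0},{"fingers": -0.36,"x": -0.25,"y": -0.004,"z": 0,"spin": 0},{"fingers": -0.36,"x": -0.3,"y": -0.004,"z": 0,"spin": 0},{"fingers": -0.36,"x": -0.32,"y": -0.004,"z": 0,"spin": 0},{"fingers": -0.36,"x": -0.32,"y": -0.004,"z": 0,"spin": 0},{"fingers": -0.36,"x": -0.32,"y": -0.004,"z": 0,"spin": 0}])

```text
time_s: 2.52
tcp_pos: [0.465, 0.1413, 0.2454]
eef_rot: [180.0, -0.0, -93.3]
contact_force: [-0.5, -0.1, 0.9]
gripper_width: 0.0282
gripper_force: 0.0
```

```bash
cat >> h.py <<'E'
def wpix(P,s,c):  # world points -> wrist pixels
    T=c['T_tool_cam'];R=Ro.from_euler('xyz',s['eef_rot'],degrees=True).as_matrix()
    p=(np.atleast_2d(P)-s['tcp_pos'])@R;q=(p-T[:3,3])@T[:3,:3];q=q*[1,-1,-1]
    th=np.arctan2(np.hypot(q[:,0],q[:,1]),q[:,2]);k=c['intrinsics'];ph=np.arctan2(q[:,1],q[:,0])
    return np.c_[k[0,2]+k[0,0]*th*np.cos(ph),k[1,2]+k[0,0]*th*np.sin(ph)]
def wray(u,v,s,c):
    T=c['T_tool_cam'];R=Ro.from_euler('xyz',s['eef_rot'],degrees=True).as_matrix();k=c['intrinsics']
    a=np.array([u-k[0,2],v-k[1,2]])/k[0,0];th=np.linalg.norm(a);a=a/th*np.sin(th)
    return R@T[:3,3]+s['tcp_pos'],R@T[:3,:3]@np.array([a[0],-a[1],-np.cos(th)])
E
python3 - <<'E'
from plant import sensors,cams
from h import *
import pickle
s=sensors.get_state();c=cams.capture('wrist');im=c['pixels'][...,::-1].copy();pickle.dump((s,c),open('w1.pkl','wb'))
pts=wpix([[.4636,.0901,.099],[.4683,.1994,.099],[.6261,.039,.23],[.684,.0342,.1]],s,c);print(s['tcp_pos'],pts)
cv2.imwrite('pics/w1.png',cv2.resize(im,(800,600)))
E
```

```text
[0.46504686 0.1413466  0.24539864] [[258.03929138 133.53784082]
 [259.64885228 239.15771673]
 [ 11.10917976 100.11785324]
 [ 57.86771178 104.72306975]]
```

View pics/w1.png

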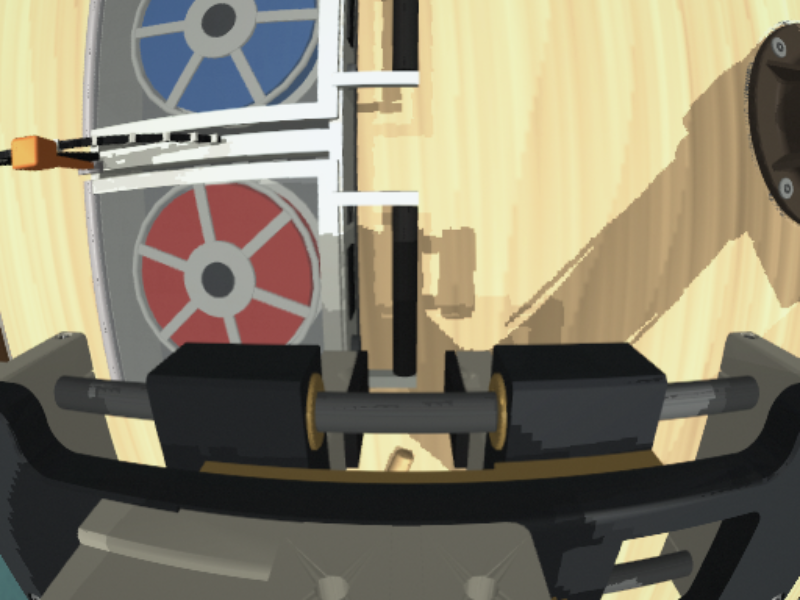

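The wrist view shows the bar at columns 392–417 with its inner end at row 207 (800×600 picture). That matches the prediction of (403,209), and the fingers straddle it. I descend and close.

drive_tool(rows=[{"fingers": -0.36,"x": -0.003,"y": -0.001,"z": 0.04,"spin": 0},{"fingers": -0.36,"x": -0.003,"y": -0.001,"z": 0.08,"spin": 0},{"fingers": -0.36,"x": -0.003,"y": -0.001,"z": 0.11,"spin": 0},{"fingers": -0.36,"x": -0.003,"y": -0.001,"z": 0.13,"spin": 0},{"fingers": -0.36,"x": -0.003,"y": -0.001,"z": 0.142,"spin": 0},{"fingers": -0.36,"x": -0.003,"y": -0.001,"z": 0.142,"spin": 0},{"fingers": -0.36,"x": -0.003,"y": -0.001,"z": 0.142,"spin": 0}])

```text
time_s: 3.45
tcp_pos: [0.467, 0.1451, 0.1044]
eef_rot: [-179.9, 0.0, -93.3]
contact_force: [-0.4, 1.6, 0.1]
gripper_width: 0.028
gripper_force: 0.0
```

drive_tool(rows=[{"fingers": -0.7,"x": 0,"y": 0,"z": 0,"spin": 0},{"fingers": -1,"x": 0,"y": 0,"z": 0,"spin": 0},{"fingers": -1,"x": 0,"y": 0,"z": 0,"spin": 0},{"fingers": -1,"x": 0,"y": 0,"z": 0,"spin": 0},{"fingers": -1,"x": 0,"y": 0,"z": 0,"spin": 0},{"fingers": -1,"x": 0,"y": 0,"z": 0,"spin": 0}], newtons=40)

```text
time_s: 4.2
tcp_pos: [0.4664, 0.1453, 0.1041]
eef_rot: [-180.0, 0.0, -93.3]
contact_force: [-2.8, 1.3, 6.3]
gripper_width: 0.0145
gripper_force: 40.0
```

Width and grip force show the bar is held. I lift along the arc, first to 30°.

drive_tool(rows=[{"fingers": -1,"x": 0,"y": 0.0,"z": -0.012,"spin": 0},{"fingers": -1,"x": 0,"y": -0.001,"z": -0.024,"spin": 0},{"fingers": -1,"x": 0,"y": -0.003,"z": -0.035,"spin": 0},{"fingers": -1,"x": 0,"y": -0.005,"z": -0.047,"spin": 0},{"fingers": -1,"x": 0,"y": -0.008,"z": -0.0585,"spin": 0},{"fingers": -1,"x": 0,"y": -0.011,"z": -0.07,"spin": 0},{"fingers": -1,"x": 0,"y": -0.015,"z": -0.081,"spin": 0},{"fingers": -1,"x": 0,"y": -0.0195,"z": -0.092,"spin": 0},{"fingers": -1,"x": 0,"y": -0.0245,"z": -0.1025,"spin": 0},{"fingers": -1,"x": 0,"y": -0.03,"z": -0.113,"spin": 0}])

```text
time_s: 5.45
tcp_pos: [0.4967, 0.1434, 0.2173]
eef_rot: [180.0, 0.0, -93.3]
contact_force: [-0.9, 3.5, -2.3]
gripper_width: 0.0148
gripper_force: 40.0
```

drive_tool(rows=[{"fingers": -1,"x": 0,"y": -0.006,"z": -0.01,"spin": 0},{"fingers": -1,"x": 0,"y": -0.013,"z": -0.02,"spin": 0},{"fingers": -1,"x": 0,"y": -0.02,"z": -0.029,"spin": 0},{"fingers": -1,"x": 0,"y": -0.028,"z": -0.038,"spin": 0},{"fingers": -1,"x": 0,"y": -0.036,"z": -0.047,"spin": 0},{"fingers": -1,"x": 0,"y": -0.0445,"z": -0.055,"spin": 0},{"fingers": -1,"x": 0,"y": -0.0535,"z": -0.0625,"spin": 0},{"fingers": -1,"x": 0,"y": -0.063,"z": -0.07,"spin": 0},{"fingers": -1,"x": 0,"y": -0.0725,"z": -0.0765,"spin": 0},{"fingers": -1,"x": 0,"y": -0.0825,"z": -0.0825,"spin": 0}])

```text
time_s: 6.7
tcp_pos: [0.5795, 0.1384, 0.3]
eef_rot: [-180.0, -0.0, -93.3]
contact_force: [-4.4, 2.5, 4.4]
gripper_width: 0.0147
gripper_force: 40.0
```

```bash
python3 - <<'E'
from plant import sensors,cams
from h import *
s=sensors.get_state();print(s['tcp_pos'],s['contact_force'],s['gripper_width'])
a=cams.capture('scene')['pixels'][...,::-1].copy();b=cams.capture('side')['pixels'][...,::-1].copy()
cv2.imwrite('pics/scene1.png',a);cv2.imwrite('pics/side1.png',b)
A=cv2.resize(a[110:270,180:340],(400,400),interpolation=cv2.INTER_CUBIC);B=cv2.resize(b[100:260,180:340],(400,400),interpolation=cv2.INTER_CUBIC)
cv2.imwrite('pics/c1.png',np.hstack([A,B]))
H=np.array([.68597,.03489,.1]);yaw=np.radians(-3.32);xd=np.array([np.cos(yaw),np.sin(yaw),0])
for z in(0,.004,.006):
    w=s['tcp_pos']-[0,0,z]-H;print(z,np.degrees(np.arctan2(w[2],-w@xd)),np.hypot(w[2],w@xd))
E
```

```text
[0.57945078 0.13840225 0.30001005] [-4.39652029  2.46781349  4.39986033] 0.01466891793333828
0 60.679373696420356 0.2293974617398172
0.004 60.18259452908669 0.22591838139213258
0.006 59.9284324668886 0.22418535824162597
```

View pics/c1.png

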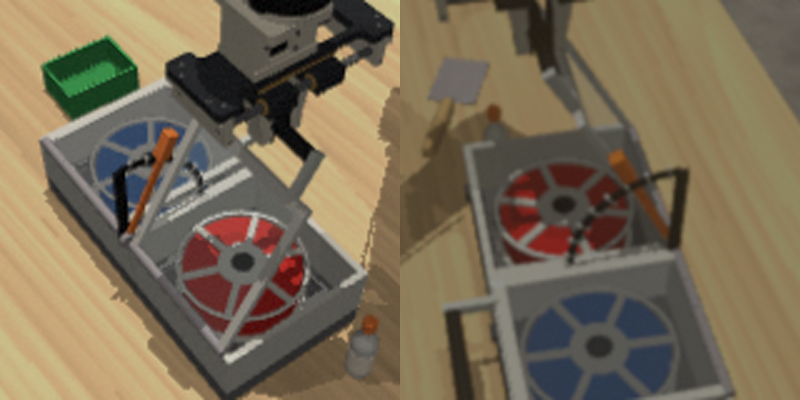

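The picture shows the lid held at about 60°, just below the pointer, with the spool in view and everything else in place. I go on to about 65.2° and settle.

drive_tool(rows=[{"fingers": -1,"x": 0,"y": -0.006,"z": -0.0035,"spin": 0},{"fingers": -1,"x": 0,"y": -0.012,"z": -0.0065,"spin": 0},{"fingers": -1,"x": 0,"y": -0.0175,"z": -0.009,"spin": 0},{"fingers": -1,"x": 0,"y": -0.0175,"z": -0.009,"spin": 0},{"fingers": -1,"x": 0,"y": -0.0175,"z": -0.009,"spin": 0},{"fingers": -1,"x": 0,"y": -0.0175,"z": -0.009,"spin": 0}])

```text
time_s: 7.55
tcp_pos: [0.5969, 0.1374, 0.3091]
eef_rot: [-179.9, -0.0, -93.3]
contact_force: [-4.1, 2.6, 6.2]
gripper_width: 0.0147
gripper_force: 40.0
```

```bash
python3 - <<'E'
from plant import sensors,cams
from h import *
s=sensors.get_state();print(s['tcp_pos'],s['contact_force'],s['gripper_width'])
a=cams.capture('scene')['pixels'][...,::-1].copy();b=cams.capture('side')['pixels'][...,::-1].copy()
cv2.imwrite('pics/scene2.png',a);cv2.imwrite('pics/side2.png',b)
A=cv2.resize(a[130:230,215:315],(400,400),interpolation=cv2.INTER_CUBIC);B=cv2.resize(b[110:210,220:320],(400,400),interpolation=cv2.INTER_CUBIC)
cv2.imwrite('pics/c2.png',np.hstack([A,B]))
H=np.array([.68597,.03489,.1]);yaw=np.radians(-3.32);xd=np.array([np.cos(yaw),np.sin(yaw),0]);yd=np.array([-np.sin(yaw),np.cos(yaw),0])
w=s['tcp_pos']-[0,0,.004]-H;print(np.degrees(np.arctan2(w[2],-w@xd)),np.hypot(w[2],w@xd))
for n,im,(x0,y0,x1,y1) in [('scene',a,(220,155,260,215)),('side',b,(255,155,295,200))]:
    l,st=orange(im[y0:y1,x0:x1]);i=1+np.argmax(st[1:,4]);y,x=np.where(l==i)
    vx,vy,cx,cy=cv2.fitLine(np.float32(np.c_[x+x0,y+y0]),cv2.DIST_L2,0,.01,.01).ravel();q=[]
    for t in(-12,12):
        o,d=ray(n,cx+t*vx,cy+t*vy);q.append(o+d*((H-o)@yd)/(d@yd))
    w=q[0]-q[1];w*=np.sign(w[2]);print(n,len(x),'pointer',np.degrees(np.arctan2(w[2],-w@xd)))
E
```

```text
[0.59690532 0.13737815 0.30908546] [-4.08461307  2.60504014  6.17824957] 0.014680426007550219
65.17979871119928 0.225957230416341
scene 141 pointer 67.01540423683501
side 80 pointer 65.63215372793539
```

View pics/c2.png

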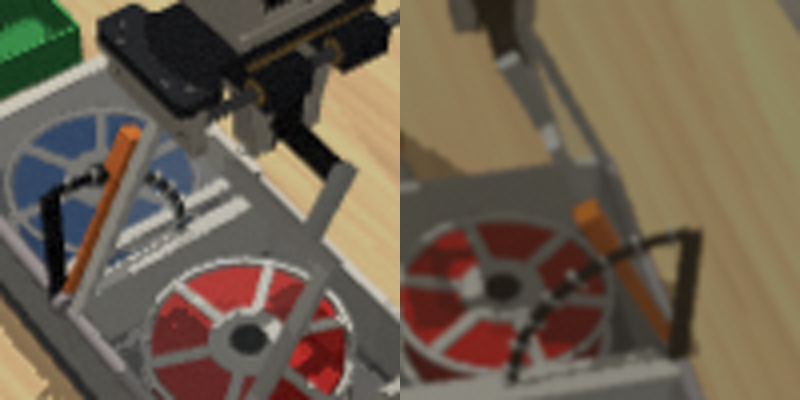

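The pointer is unmoved and the lid frame runs alongside it. The bar works out at 65.2° about the hinge at a radius of 226.0 mm, as the hinge geometry requires, and the pointer at 65 ± 1°. The new scene pointer fit (67°) is biased because the lid partly hides the pointer. I hand in.

```bash
python3 -c "
from plant import r
print(r.close_job())"
```

```text
the job is handed in; nothing more can be done
None
```

The job is handed in: the gripper is holding the left lid, over the red spool, by its bar at about 65.2°, against a pointer I measured at about 65° (±1°), and the other lid and the pointer were left as they were.

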